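# Open the bench centrifuge by its two release buttons

### The arm

A 7-joint arm with a two-finger parallel gripper is mounted at the origin on a cart in front of the work surface, level with it; the furniture and walls round the work are solid. World frame = base frame: x ahead of the robot, y to its left, z up, the work surface at z = 0. Lengths are in m, angles in rad, forces in N, time in s.
With the tool pointing down it reaches from about 0.425 to 0.875 m from the base axis. Payload 8.4 kg.
Tool frame: the origin (TCP) lies between the finger pads; the fingertips stand 22 mm ahead of it and the grasp point (between the pads) lies 3 mm ahead of it; x points along the fingers, y is the direction in which the jaws open and shut, and the axes are right-handed (so a half turn about x gives the same grasp; the last joint's range is limited). The gripper opens to 87 mm and grips with 3 to 60 N. Pads are 19 mm wide; open, the fingers measure 117 mm over their backs; the gripper's body (75 mm by 190 mm) begins 51 mm behind the grasp point.
Start: joints at [-1.431, 0.333, 0.04, 1.465, -0.013, 1.343, -0.059], TCP at [0.154, 0.632, 0.245] pointing down, gripper open.
Joint ranges: [-2.58, 2.58], [-0.38, 2.09], [-1.3, 1.39], [0.25, 2.4], [-1.5, 4.64], [0.08, 2.09], [-2.65, 2.65]. Speed limits (rad/s): [2.22, 2.22, 2.79, 2.79, 3.14, 3.14, 3.14].

### API

Orientations are given as [roll, pitch, yaw] about the fixed x, y, z axes, in that order (R = Rz(yaw) Ry(pitch) Rx(roll)).
In Python, from plant import manip gives the robot as it stands.
- The arm moves only by the shell command python3 -m crank 'ROWS' [FORCE]. ROWS is a JSON object of lists of equal length, an entry for each row: "translation": the shift along the world's x, y, z in m, a list of three; "dr": the turn, a rotation vector about the world's x, y, z in rad, a list of three; "hand": the closure, from 0 (fully open) to 1 (shut). In form: {"translation": [[tx, ty, tz], ...], "dr": [[rx, ry, rz], ...], "hand": [hand, ...]}. A call has 1 to 12 rows; each row shifts and turns the commanded pose from where the row before left it; what a row does not reach is not made up. A row lasts 1/10 s, in which the tool goes at most 50 mm and 8.59 degrees, less where a joint would pass 70% of its speed; a pose out of reach is approached as far as the arm can. A call with a gripper value outside its range is refused whole. The fingers move at their own pace and stop on an object; FORCE is the grip in N (left out, the last holds). Time passes only in rows, so rows that do not move let the fingers close. It gives the time, the measured TCP pose, the force and the opening at its end, in the units of the state.
- manip.read_state(): the state, without advancing time (a new reading comes with each control period).
- manip.grab_frame(name): name is "scene" or "top" or "wrist"; returns the picture (480x640x3 uint8, red, green, blue); there is no depth.
- manip.calibration(name): a dict with "K" (3x3 intrinsics, pixels), "R" (3x3) and "t" (3): a world point X has camera coordinates R X + t. Camera axes: x right, y down, z forward; pixel columns grow to the right and rows downward; lengths in m; the calibration is good to about 2 mm. The wrist camera is an equidistant fisheye: a pixel r from the principal point sees the ray r / f radians off the axis. A picture is of the moment at which its call begins: read the wrist's pose just before it. calibration takes no time and is no camera call; for the wrist camera it gives the pose at the moment of the call.
- manip.close_job(): hands the job in, once; it reports no verdict.
Trained networks look in the newest picture that a camera, given by its name, has taken for a name from the list of things; names that differ only in an ending like _2 or _b are one class to them, and where a whole thing is asked for, a point or a joint stands for the part that bears it (a point fixed in the world has none). Each returns a list of dicts, best first, with "score" (0 to 1); they miss things now and then, are a little off and sometimes report something else, mostly with a low value. They report only what shows in the picture. A call takes as long as a camera call.
- manip.search_frame(camera, query): "bbox" ([left, top, width, height] as shares, 0 to 1, of the picture: columns of its width, rows of its height, round what is visible of it).
The state is a dict: "clock": time; "joint_pos": joint angles; "dq": joint speeds; "tau": joint torques, N m; "tool_pos": TCP position; "tool_rot": TCP orientation; "contact_force": force on the tool from outside, world axes, zero at the start; "ft_torque": the same for the moment, N m; "gripper_width": finger opening in m.
Only numpy, scipy, OpenCV 4.12 (cv2) and the standard library are available. Lean on these libraries where they do the work, as an engineer would, in place of code of your own. Each camera call takes 0.05 s, during which the arm holds its last target. There are 200 camera calls.

### The job

The run is over: open the small bench centrifuge so that its tubes can be reached. Press its two orange release buttons down together, one fingertip on each, and keep both down until the lid has sprung up; then let the buttons come up and push the raised lid all the way back until it rests open by itself. Use the fingertips or the outside of the fingers only: do not pinch the lid, push it lightly, and leave the other things on the worktop where they stand.

Things in the scene. Friction and masses are not known exactly. Their poses are not given: they have to be found in the camera images.
- centrifuge: white bench centrifuge, 220 x 150 x 105 mm (x, y, z, lid shut), standing firmly, too heavy to shift in this job. Origin: on the worktop under the centre of its round bowl; its -x axis points to its front (console with the buttons), z up. Turned by up to 0.35 rad from facing the robot. Two steel catches 97 mm high stand 30 mm behind the button centres and draw 6 mm towards them
- button_left_top (a point): centre of the top face of the left (+y) release button: orange, round, 24 mm across, top level, 98 mm above the worktop when up, 10 mm proud of its steel collar (33 mm across) and 14 mm above the console deck. The buttons are 60 mm apart, centre to centre, along the centrifuge's y, 110 mm in front of its origin. The point moves with the button
- button_right_top (a point): the same point on the right (-y) button
- button_left (a joint): travel of the left button in m: 0 up, 0.006 fully down (each takes 2 N to start, 5 N fully down). Each button draws back its own catch at the lid's front edge; the catch lets go at about 0.0035 and springs forward again as the button comes up. The lid is free only while both catches are drawn back together
- button_right (a joint): travel of the right button, the same
- lid (a joint): opening of the clear round lid in rad: 0 shut, 1.85 fully back at its stop. When both catches let go a hinge spring lifts it within a second to about 0.9, no further; from there it moves back lightly (under 2 N at its front edge, damped), falls to 0.9 again if left before upright (1.57), and past 1.7 sinks slowly back to its stop by itself
- lid_edge (a point): middle of the lid's free front edge, on a straight dark bar 92 mm wide and 5 mm thick, 152 mm from the hinge axis; moves with the lid. Shut, it lies 38 mm behind the button centres; sprung up to 0.9 it is about 208 mm above the worktop and the part of the raised lid nearest the robot; pushed level towards the hinge it swings up and back
- lid_hinge (a point): middle of the lid's hinge axis, which is level along the centrifuge's y, 88.5 mm above the worktop and 80 mm behind the centrifuge's origin
- beaker: glass beaker, 68 mm wide, 76 mm tall, beside the centrifuge; origin at the centre of its underside; leave it alone
- weighing_bottle: small glass weighing bottle with lid, 42 mm wide, 60 mm tall, beside the centrifuge; origin at the centre of its underside; leave it alone
- tape: roll of brown tape lying flat, 94 mm wide, 48 mm tall; origin at the centre of its underside; leave it alone
- dropper: brown dropper bottle with a red teat, 39 mm wide, 131 mm tall; origin at the centre of its underside; leave it alone

How it is judged:
On the way, in this order (a step that is already met when the one before it is completed fails the run):
1. both release buttons are held down together by the fingers while the lid springs up (value of joint each of button_left, button_right above 0.003 m and contact force between the fingers and button_left above 0.5 N and contact force between the fingers and button_right above 0.5 N and value of joint lid above 0.3 rad), for 0.2 s.
2. both buttons are let go and have come up, the lid stands sprung up (value of joint each of button_left, button_right below 0.001 m and value of joint lid above 0.3 rad), for 0.1 s.
3. the fingers push the lid past upright (value of joint lid above 1.6 rad), for 0.1 s.
At the end, for the whole second after the job is handed in: The lid rests fully back (opened past 1.75 rad of 1.85) and at rest, both buttons are up (within 1 mm) (value of joint lid above 1.75 rad and velocity of joint lid below 0.1 rad/s and value of joint each of button_left, button_right below 0.001 m); the robot touches nothing.
It fails at once if the lid is pinched or pushed hard (more than 15 N from the fingers) (contact force between the fingers and lid above 15 N).
It fails at once if a bystander is shifted by more than 20 mm, lifted or knocked over (distance of any of beaker, weighing_bottle, tape, dropper from where it was at the start of the episode above 0.02 m or angle between any of beaker, weighing_bottle, dropper's own z axis and vertical above 0.3 rad).
It also fails if it takes over 56 s, if anything falls off the work surface, if the arm or the gripper's body presses on something with over 40 N, if the wrist force passes 120 N, or if a joint passes its speed limit or range.

## Working session

There is one attempt and no reset: what is moved stays moved. The work goes in short steps, Python scripts to look and compute and a shell command to move; the robot and the scene stay as the last step left them, time stands still between calls to the robot, and variables do not carry over. Pictures are saved under pics/ and viewed, about 8 in all and at most 12, crops included, and the job is handed in when it is done.

```bash
mkdir -p pics; ls
python3 - <<'E'
from plant import manip
import cv2,json
s=manip.read_state();print(s)
for n in("scene","top"):
    im=manip.grab_frame(n);cv2.imwrite(f"pics/{n}0.png",im[:,:,::-1])
    c=manip.calibration(n);print(n,c)
    for q in("button_left_top","lid_edge","centrifuge","beaker","weighing_bottle","tape","dropper"):
        print(q,[(round(d['score'],2),[round(v*k,1) for v,k in zip(d['bbox'],(640,480,640,480))]) for d in manip.search_frame(n,q)[:3]])
E
```

```text
pics
{'clock': 0.0, 'joint_pos': array([-1.43121534,  0.33388466,  0.03984852,  1.46627837, -0.01340463,
        1.34328787, -0.05853189]), 'dq': array([ 7.26537348e-04,  1.75204957e-04, -1.07434444e-03, -9.09531562e-04,
       -1.34271605e-05, -1.73815209e-03,  5.42419702e-04]), 'tau': array([ 1.04728749e-04, -6.56362796e+01,  1.33488379e+00, -4.03797162e+01,
       -5.98468445e-02,  4.49302210e-02,  1.62404285e-04]), 'tool_pos': array([0.15364407, 0.63113298, 0.24367238]), 'tool_rot': array([-1.51130169,  1.56920378, -1.75010904]), 'contact_force': array([ 0.33554439, -0.12212912,  0.72060612]), 'ft_torque': array([ 0.00695052, -0.00922525, -0.03427367]), 'gripper_width': 0.0867953229092499}
scene {'K': array([[465.95819125,   0.        , 318.76675935],
       [  0.        , 465.95819125, 238.55931277],
       [  0.        ,   0.        ,   1.        ]]), 'R': array([[ 0.65589481, -0.75460267, -0.01941153],
       [-0.43670296, -0.35835252, -0.82515089],
       [ 0.6157049 ,  0.54968926, -0.56457878]]), 't': array([-0.32507783,  0.34460592,  0.77385735])}
button_left_top [(0.46, [2
[... 268 characters left out ...]
1.4, 222.2, 36.6, 32.1])]
dropper [(0.97, [430.1, 340.3, 28.7, 55.2])]
top {'K': array([[437.97569997,   0.        , 324.43762403],
       [  0.        , 437.97569997, 242.40091929],
       [  0.        ,   0.        ,   1.        ]]), 'R': array([[-0.01775997, -0.99983087, -0.00477752],
       [-0.98362691,  0.01832881, -0.17928234],
       [ 0.17933959,  0.00151525, -0.98378606]]), 't': array([0.03911126, 0.56154678, 1.06092111])}
button_left_top []
lid_edge [(0.65, [282.6, 184.3, 53.1, 65.7])]
centrifuge [(0.76, [279.5, 186.0, 60.1, 101.5])]
beaker []
weighing_bottle [(0.76, [351.8, 239.8, 15.8, 19.1])]
tape [(0.66, [152.1, 283.2, 38.0, 38.1])]
dropper [(0.83, [463.4, 278.3, 25.7, 16.7])]
```

Run:
```python
import cv2,numpy as np
a=cv2.imread("pics/scene0.png")[180:330,200:400];b=cv2.imread("pics/top0.png")[160:310,220:420]
cv2.imwrite("pics/c1.png",np.vstack([cv2.resize(a,None,fx=2,fy=2),cv2.resize(b,None,fx=2,fy=2)]) if 0 else np.hstack([cv2.resize(a,None,fx=2,fy=2,interpolation=2),cv2.resize(b,None,fx=2,fy=2,interpolation=2)]))
for n in("scene","top"):
    im=cv2.imread(f"pics/{n}0.png");h=cv2.cvtColor(im,cv2.COLOR_BGR2HSV)
    m=cv2.inRange(h,(5,150,120),(20,255,255))
    _,_,st,c=cv2.connectedComponentsWithStats(m)
    print(n,[(s.tolist(),x.round(1).tolist()) for s,x in zip(st[1:],c[1:]) if s[4]>5])
```

```text
scene [([282, 239, 10, 9, 74], [286.7, 242.9]), ([300, 249, 10, 9, 77], [304.7, 253.0])]
top [([290, 259, 9, 10, 64], [294.2, 263.3]), ([315, 260, 9, 9, 67], [319.0, 264.1])]
```

View pics/c1.png

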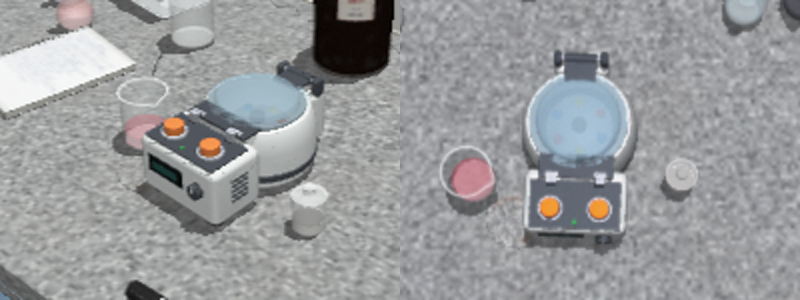

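View pics/top0.png

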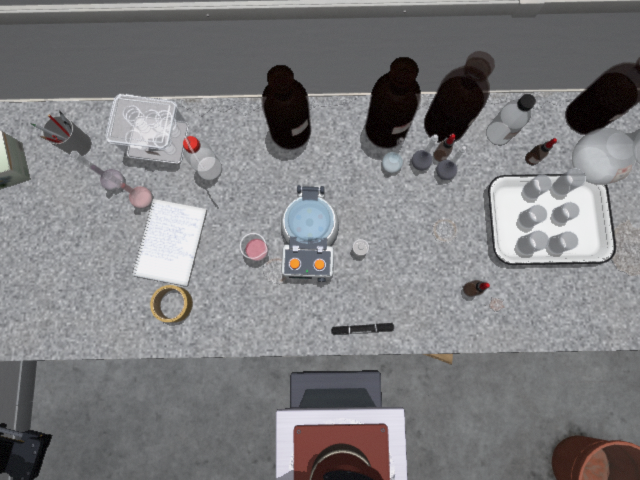

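The pictures show the centrifuge facing the robot. In the top view its buttons are at about (294,263) and (319,264), the beaker is on its left, the weighing bottle on its right, and the hinge is at about (310,190).

```bash
cat > h.py <<'E'
import numpy as np
from plant import manip
from scipy.spatial.transform import Rotation as Ro
def ray(c,u,v,z,fish=False):
    K,R,t=(np.asarray(c[k]) for k in "KRt")
    p=np.array([(u-K[0,2])/K[0,0],(v-K[1,2])/K[1,1]])
    if fish:
        th=np.linalg.norm(p); d=np.r_[p/th*np.sin(th),np.cos(th)]
    else: d=np.r_[p,1]
    o=-R.T@t; d=R.T@d
    return o+d*(z-o[2])/d[2]
E
python3 - <<'E'
from h import *
for n,P in {"scene":[(286.7,242.9),(304.7,253.0)],"top":[(294.2,263.3),(319.0,264.1)]}.items():
    c=manip.calibration(n);L,R=[ray(c,*p,0.096) for p in P]
    d=L-R;print(n,L,R,(L+R)/2,np.hypot(*d[:2]),"yaw",np.arctan2(-d[0],d[1]))
s=manip.read_state();print(Ro.from_euler('xyz',s['tool_rot']).as_matrix().round(3))
c=manip.calibration("wrist");print(c,"campos",-c['R'].T@c['t'])
E
```

```text
scene [0.501381  0.1014024 0.096    ] [0.49863084 0.04214314 0.096     ] [0.50000592 0.07177277 0.096     ] 0.05932303632755666 yaw -0.04637572583472414
top [0.50403192 0.10269495 0.096     ] [0.50098649 0.04287781 0.096     ] [0.5025092  0.07278638 0.096     ] 0.05989461363547344 yaw -0.050868553613155454
[[-0.     0.237  0.972]
 [-0.     0.972 -0.237]
 [-1.    -0.    -0.   ]]
{'K': array([[371.64829954,   0.        , 323.64188301],
       [  0.        , 371.64829954, 244.24212217],
       [  0.        ,   0.        ,   1.        ]]), 'R': array([[ 2.36118673e-01,  9.71723998e-01,  6.66237778e-04],
       [ 9.33196796e-01, -2.26948009e-01,  2.78636574e-01],
       [ 2.70909047e-01, -6.51695672e-02, -9.60396385e-01]]), 't': array([-0.65008978, -0.03422909,  0.38913878])} campos [0.08001959 0.64929963 0.38369807]
```

```bash
python3 -m crank '{"translation":[[0.027,-0.043,0],[0.027,-0.043,0],[0.027,-0.043,0],[0.027,-0.043,0],[0.027,-0.043,0],[0.027,-0.043,0],[0.027,-0.043,0],[0.027,-0.043,0],[0.027,-0.043,0],[0.027,-0.043,0],[0.027,-0.043,0],[0.027,-0.043,0]],"dr":[[0,0,0.016],[0,0,0.016],[0,0,0.016],[0,0,0.016],[0,0,0.016],[0,0,0.016],[0,0,0.016],[0,0,0.016],[0,0,0.016],[0,0,0.016],[0,0,0.016],[0,0,0.016]],"hand":[0.48,0.48,0.48,0.48,0.48,0.48,0.48,0.48,0.48,0.48,0.48,0.48]}' 10
python3 -m crank '{"translation":[[0.02,-0.04,-0.01],[0,0,-0.02],[0,0,-0.02],[0,0,0],[0,0,0]],"dr":[[0,0,0],[0,0,0],[0,0,0],[0,0,0],[0,0,0]],"hand":[0.48,0.48,0.48,0.48,0.48]}'
python3 - <<'E'
from h import *
import cv2
s=manip.read_state();print(s['tool_pos'],s['gripper_width'],s['contact_force'],Ro.from_euler('xyz',s['tool_rot']).as_matrix().round(3))
c=manip.calibration("wrist");im=manip.grab_frame("wrist")
cv2.imwrite("pics/w1.png",im[:,:,::-1])
h=cv2.cvtColor(im,cv2.COLOR_RGB2HSV);m=cv2.inRange(h,(5,150,120),(20,255,255))
_,_,st,ce=cv2.connectedComponentsWithStats(m)
for a,x in zip(st[1:],ce[1:]):
    if a[4]>30: print(a,x,ray(c,*x,0.096,True))
E
```

```text
clock: 2.0
tool_pos: [0.4736, 0.1215, 0.245]
tool_rot: [0.829, 1.569, 0.783]
contact_force: [0.1, 1.0, 0.0]
gripper_width: 0.0452
clock: 2.5
tool_pos: [0.4928, 0.0835, 0.195]
tool_rot: [-2.343, 1.57, -2.389]
contact_force: [0.0, -0.0, -0.1]
gripper_width: 0.0449
[0.49277015 0.08348462 0.19496957] 0.04490969734806097 [ 0.04240409 -0.04362377 -0.13313314] [[-0.     0.047  0.999]
 [-0.     0.999 -0.047]
 [-1.    -0.    -0.   ]]
[252 252  33  33 817] [267.89351285 268.12974296] [0.50126134 0.04471234 0.096     ]
[338 253  34  33 840] [354.96785714 268.85952381] [0.50446149 0.1042633  0.096     ]
```

View pics/w1.png

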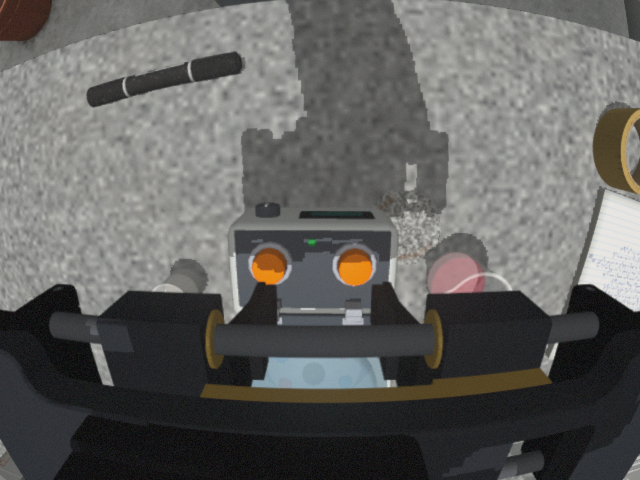

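The wrist view shows both buttons, at (268,268) and (355,269). They agree with the other cameras to about 2 mm, so I'll move over them.

```bash
python3 -m crank '{"translation":[[0.01,-0.01,0],[0,0,-0.02],[0,0,-0.025],[0,0,-0.02],[0,0,0],[0,0,0]],"dr":[[0,0,-0.005],[0,0,0],[0,0,0],[0,0,0],[0,0,0],[0,0,0]],"hand":[0.48,0.48,0.48,0.48,0.48,0.48]}'
python3 - <<'E'
from h import *
import cv2
s=manip.read_state();print(s['tool_pos'],s['gripper_width'],s['contact_force'])
c=manip.calibration("wrist");im=manip.grab_frame("wrist");a=cv2.resize(im[200:380,200:440],None,fx=1.67,fy=1.67)
im=manip.grab_frame("scene");b=cv2.resize(im[190:310,230:390],None,fx=2.5,fy=2.5)
cv2.imwrite("pics/w2.png",np.hstack([a[:300],b])[:,:,::-1])
E
```

```text
clock: 3.15
tool_pos: [0.5034, 0.0737, 0.1307]
tool_rot: [0.248, 1.57, 0.197]
contact_force: [0.5, 0.6, 0.8]
gripper_width: 0.0453
[0.50335451 0.0737011  0.13073878] 0.04529475941691873 [0.47490873 0.64665395 0.80843101]
```

View pics/w2.png

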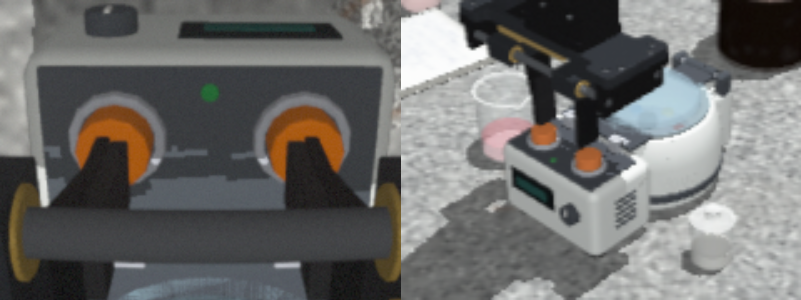

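```bash
python3 -m crank '{"translation":[[0,0,-0.006],[0,0,-0.004],[0,0,-0.004],[0,0,-0.003],[0,0,0],[0,0,0]],"dr":[[0,0,0],[0,0,0],[0,0,0],[0,0,0],[0,0,0],[0,0,0]],"hand":[0.48,0.48,0.48,0.48,0.48,0.48]}'
python3 - <<'E'
from h import *
import cv2
s=manip.read_state();print(s['tool_pos'],s['gripper_width'],s['contact_force'],s['ft_torque'])
im=manip.grab_frame("scene");b=cv2.resize(im[130:310,220:420],None,fx=3,fy=3)
cv2.imwrite("pics/s3.png",b[:,:,::-1])
E
```

```text
clock: 3.85
tool_pos: [0.5033, 0.0737, 0.1143]
tool_rot: [1.242, 1.569, 1.191]
contact_force: [-8.5, -0.8, 23.9]
gripper_width: 0.0452
[0.50332184 0.07367383 0.11429194] 0.045223643981395514 [-8.49634247 -0.75715968 23.89247492] [-0.32160433  1.9563638   0.00831285]
```

View pics/s3.png

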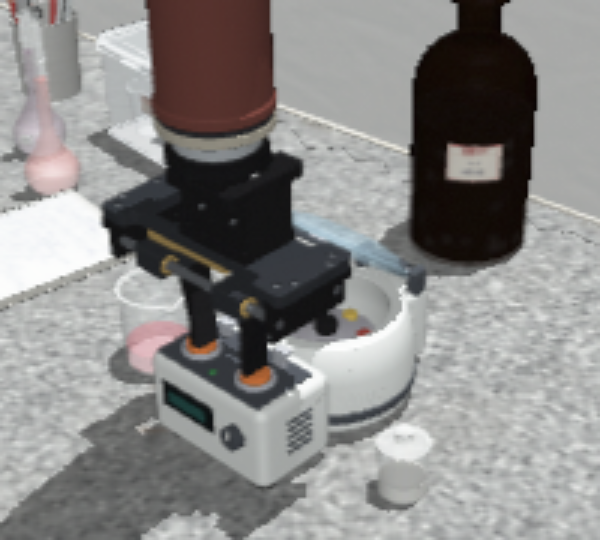

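The lid has left its seat, but the sideways force of -8.5 N suggests it is leaning on the gripper body. I'll tilt the body back towards the robot with the tips still on the buttons.

```bash
python3 -m crank '{"translation":[[-0.0015,0,0.0005],[-0.0015,0,0.0005],[-0.0015,0,0.0005],[-0.0015,0,0],[0,0,0],[0,0,0]],"dr":[[0,-0.05,0],[0,-0.05,0],[0,-0.05,0],[0,-0.05,0],[0,0,0],[0,0,0]],"hand":[0.48,0.48,0.48,0.48,0.48,0.48]}'
python3 - <<'E'
from h import *
import cv2
s=manip.read_state();print(s['tool_pos'],s['gripper_width'],s['contact_force'],s['ft_torque'])
im=manip.grab_frame("scene");b=cv2.resize(im[130:310,220:420],None,fx=2,fy=2)
im=manip.grab_frame("top");a=cv2.resize(im[120:300,220:420],None,fx=2,fy=2)
cv2.imwrite("pics/s4.png",np.hstack([b,a])[:,:,::-1])
E
```

```text
clock: 4.5
tool_pos: [0.4985, 0.0738, 0.1158]
tool_rot: [0.061, 1.366, 0.009]
contact_force: [0.4, -0.2, 9.6]
gripper_width: 0.045
[0.49851826 0.07382098 0.11580416] 0.04503941000793544 [ 0.36842096 -0.2493657   9.60442596] [-0.12801371 -0.35286633 -0.02149468]
```

View pics/s4.png

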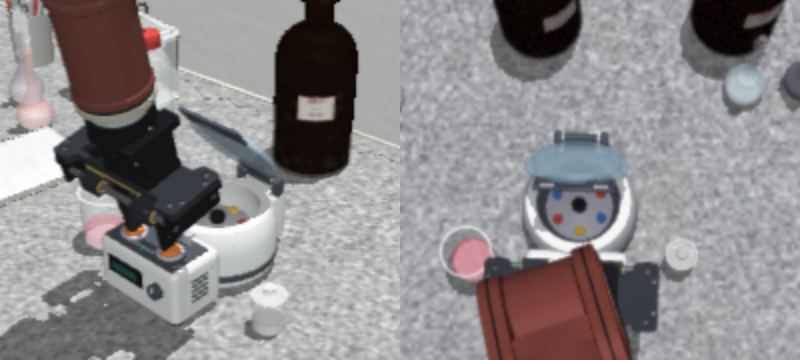

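The lid has sprung fully to about 0.9, and both buttons are held down with 9.6 N in total. I'll hold briefly, release, rise and shut the fingers.

```bash
python3 -m crank '{"translation":[[0,0,0],[0,0,0],[0,0,0],[-0.002,0,0.01],[-0.005,0,0.02],[0,0,0.03],[0,0,0.03],[0,0,0],[0,0,0],[0,0,0]],"dr":[[0,0,0],[0,0,0],[0,0,0],[0,0,0],[0,0,0],[0,0,0],[0,0,0],[0,0,0],[0,0,0],[0,0,0]],"hand":[0.48,0.48,0.48,0.48,0.48,0.48,1,1,1,1]}'
python3 - <<'E'
from h import *
import cv2
s=manip.read_state();print(s['tool_pos'],s['gripper_width'],s['contact_force'])
im=manip.grab_frame("scene");b=cv2.resize(im[130:310,220:420],None,fx=2,fy=2)
im=manip.grab_frame("top");a=cv2.resize(im[120:300,220:420],None,fx=2,fy=2)
cv2.imwrite("pics/s5.png",np.hstack([b,a])[:,:,::-1])
E
```

```text
clock: 5.6
tool_pos: [0.4891, 0.0732, 0.203]
tool_rot: [0.049, 1.372, -0.003]
contact_force: [-1.1, 0.7, -0.7]
gripper_width: 0.0211
[0.48911663 0.07319661 0.20298156] 0.02111246656721166 [-1.10733954  0.65809635 -0.73384738]
```

View pics/s5.png

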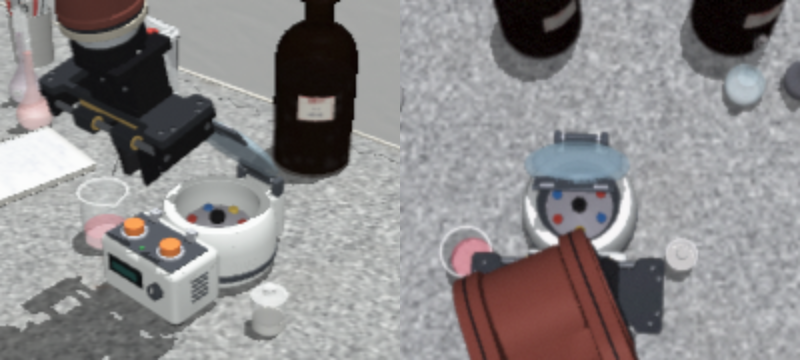

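The buttons are up and the lid stays raised. Next I approach and push slowly.

```bash
python3 -m crank '{"translation":[[0.025,-0.001,0.002],[0.025,-0.001,0],[0.02,-0.001,0],[0.01,-0.001,0],[0.008,0,0],[0.008,0,0],[0.008,-0.001,0],[0.008,0,0.001],[0.008,-0.001,0.001],[0.008,0,0.002],[0.008,-0.001,0.002],[0.008,0,0.002]],"dr":[[0,0,0],[0,0,0],[0,0,0],[0,0,0],[0,0,0],[0,0,0],[0,0,0],[0,0,0],[0,0,0],[0,0,0],[0,0,0],[0,0,0]],"hand":[1,1,1,1,1,1,1,1,1,1,1,1]}'
python3 - <<'E'
from h import *
import cv2
s=manip.read_state();print(s['tool_pos'],s['gripper_width'],s['contact_force'])
im=manip.grab_frame("scene");b=cv2.resize(im[130:310,220:420],None,fx=2,fy=2)
im=manip.grab_frame("top");a=cv2.resize(im[120:300,220:420],None,fx=2,fy=2)
cv2.imwrite("pics/s6.png",np.hstack([b,a])[:,:,::-1])
E
```

```text
clock: 6.9
tool_pos: [0.6346, 0.0662, 0.2143]
tool_rot: [0.052, 1.371, -0.0]
contact_force: [0.8, -0.2, 1.1]
gripper_width: 0.0007
[0.63456713 0.06620738 0.21432092] 0.0007282260229530795 [ 0.77758565 -0.22086014  1.09855657]
```

View pics/s6.png

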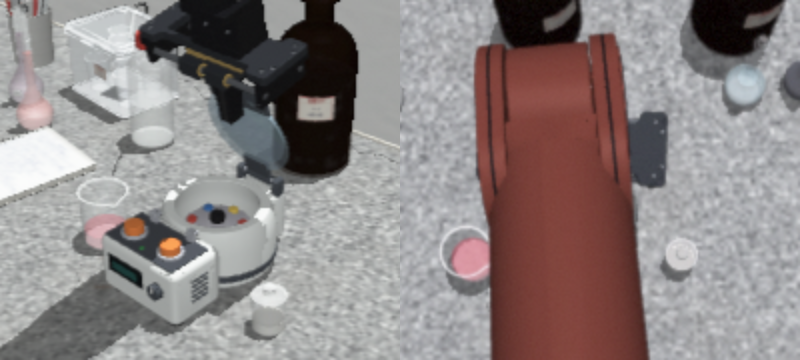

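The lid is nearly upright and the force is about 1 N. I'll continue past upright.

```bash
python3 -m crank '{"translation":[[0.008,0,0.002],[0.008,-0.001,0.002],[0.008,0,0.002],[0.008,-0.001,0.002],[0.008,0,0.002],[0.008,-0.001,0.002],[0.008,0,0.002],[0.006,0,0],[0.004,0,0],[0,0,0]],"dr":[[0,0,0],[0,0,0],[0,0,0],[0,0,0],[0,0,0],[0,0,0],[0,0,0],[0,0,0],[0,0,0],[0,0,0]],"hand":[1,1,1,1,1,1,1,1,1,1]}'
python3 - <<'E'
from h import *
import cv2
s=manip.read_state();print(s['tool_pos'],s['gripper_width'],s['contact_force'])
im=manip.grab_frame("scene");b=cv2.resize(im[110:290,250:450],None,fx=3,fy=3)
cv2.imwrite("pics/s7.png",b[:,:,::-1])
E
```

```text
clock: 8.0
tool_pos: [0.7002, 0.0633, 0.2278]
tool_rot: [0.05, 1.371, -0.002]
contact_force: [-0.4, -0.1, -0.4]
gripper_width: 0.0004
[0.70020545 0.06333724 0.22782972] 0.0004185399146297834 [-0.41682424 -0.08713569 -0.41519685]
```

View pics/s7.png

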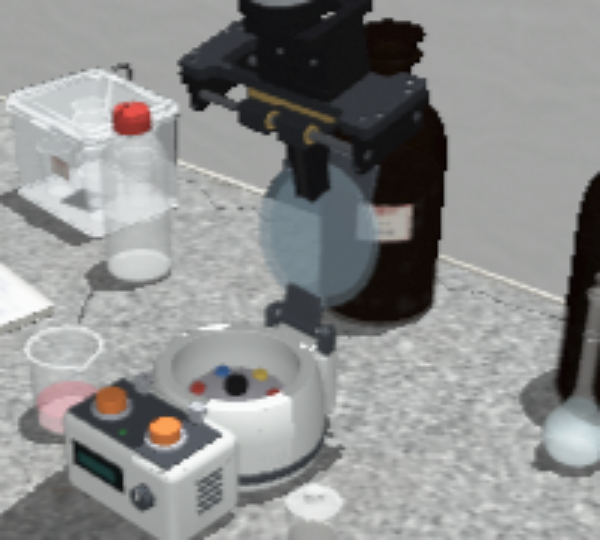

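Geometry gives a lid angle of about 1.72. I'll push a little further, wait and then withdraw.

```bash
python3 -m crank '{"translation":[[0.004,0,0],[0.004,0,0],[0,0,0],[0,0,0],[-0.01,0,0],[-0.02,0.001,0],[-0.04,0.002,0.01],[-0.04,0.002,0.01],[-0.04,0.002,0.01],[-0.04,0.002,0],[-0.02,0,0],[0,0,0]],"dr":[[0,0,0],[0,0,0],[0,0,0],[0,0,0],[0,0,0],[0,0,0],[0,0,0],[0,0,0],[0,0,0],[0,0,0],[0,0,0],[0,0,0]],"hand":[1,1,1,1,1,1,1,1,1,1,1,1]}'
python3 -m crank '{"translation":[[0,0,0.02],[0,0,0],[0,0,0],[0,0,0],[0,0,0],[0,0,0],[0,0,0],[0,0,0],[0,0,0],[0,0,0],[0,0,0],[0,0,0]],"dr":[[0,0,0],[0,0,0],[0,0,0],[0,0,0],[0,0,0],[0,0,0],[0,0,0],[0,0,0],[0,0,0],[0,0,0],[0,0,0],[0,0,0]],"hand":[1,1,1,1,1,1,1,1,1,1,1,1]}'
python3 - <<'E'
from h import *
import cv2
s=manip.read_state();print(s['tool_pos'],s['contact_force'])
f=[]
c=manip.calibration("scene")
im=manip.grab_frame("scene").copy();im2=manip.grab_frame("top").copy()
for n,i in(("scene",im),("top",im2)):   # predicted lid_edge for several angles
    c=manip.calibration(n)
    for th,col in((1.6,(255,0,0)),(1.85,(0,255,0))):
        for w in(-.046,.046):
            d=-.152*np.cos(th);P=np.array([.692+d+.05*w,.064-.05*d+w,.0885+.152*np.sin(th)])
            p=c['K']@(c['R']@P+c['t']);cv2.circle(i,(int(round(p[0]/p[2])),int(round(p[1]/p[2]))),0,col,-1)
cv2.imwrite("pics/s8.png",np.hstack([cv2.resize(im[130:310,220:420],None,fx=2,fy=2,interpolation=0),cv2.resize(im2[120:300,220:420],None,fx=2,fy=2,interpolation=0)])[:,:,::-1])
E
```

```text
clock: 9.25
tool_pos: [0.4953, 0.0727, 0.2581]
tool_rot: [0.065, 1.371, 0.015]
contact_force: [0.9, -0.1, -0.3]
gripper_width: 0.0004
clock: 10.45
tool_pos: [0.4978, 0.0724, 0.2781]
tool_rot: [0.052, 1.371, 0.0]
contact_force: [-0.5, 0.1, 0.7]
gripper_width: 0.0001
[0.49781442 0.07240984 0.278086  ] [-0.47148386  0.12952047  0.65162134]
```

View pics/s8.png

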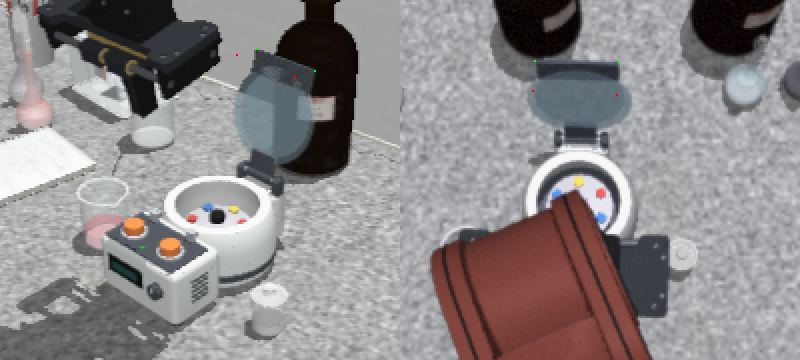

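The lid's front bar sits at the predicted 1.85 rad marks in both views. Both buttons are up, the beaker and weighing bottle are where they were, and the robot is clear, so I'm handing in.

```bash
python3 -c "
from plant import manip
print(manip.close_job())"
```

```text
the job is handed in; nothing more can be done
None
```

The centrifuge is open and the job is handed in at about 10.5 s on the robot's clock. I pressed both orange buttons together, one fingertip on each, and held them until the lid sprang up. I then let them rise and pushed the lid back with the closed fingertips.

**Last checks:**
- **Lid:** its front edge sits on the predicted positions for 1.85 rad (fully back) in both the scene and top views.
- **Buttons:** both look up in the scene view.
- **Robot:** it was clear of everything, with less than 1 N on the wrist.
- **Bystanders:** the beaker and weighing bottle look where they were. The tape and dropper were outside the views I checked, but the arm stayed well above them.

**One problem on the way:** while springing up, the lid first seemed to lean on the gripper body. The wrist read about 24 N upward and 8.5 N sideways, against the roughly 10 N the two buttons account for. I tilted the hand back with both buttons still held. The force dropped to 9.6 N and the lid rose the rest of the way to about 0.9 rad.

I never read the joint values or the finger force on the lid directly. The wrist showed about 1 N when sampled during the push, against the 15 N limit.

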